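# Seat the calibration disc in the reader's three-point nest

## Task

Calibrate the reader: swing its clamp arm with the orange post wide open, then slide the blue calibration disc flat along the deck, never lifting it, until it is fully home against both steel pins. Swing the arm shut so that its roller presses the disc against both pins, and only then push the green button down. Leave the disc home, the arm shut against it, the button up, and the other things on the deck and bench alone.

Things in the scene. Friction and masses are not known exactly. Their poses are not given: they have to be found in the camera images.
- reader: White instrument with a flat square deck 310 x 310, its top 30 above the table; fixed, turned a little about the vertical from run to run. Origin at the centre of the deck's underside, on the table. Its +x points across the deck from the near edge to the far edge (roughly away from the robot), +y to the left, z up. A low console 48 tall runs along the far edge outside the deck (reader x 155 to 190, y -110 to 110). The near part of the deck, where the disc starts, is bare.
- nest_center (a point): Where the disc's centre lies when it is fully home against both pins: above the deck at reader x +70, y 0, 10 above the deck's surface (half the disc's thickness), over a dark round window in the deck.
- disc_center (a point): Centre (half-way up) of the calibration disc: steel rim, blue face, 90 dia x 20 thick, about 0.3 kg, too wide to be taken across by a gripper. It lies flat and loose on the near left part of the deck and slides when pushed at the rim.
- pin_left: Fixed locating pin of polished, slippery steel, 10 dia, 26 tall, on the deck; origin at its foot. Stands at reader x +102, y +38: beyond the nest centre and to the left.
- pin_right: The other fixed locating pin, the same; at reader x +102, y -38: beyond the nest centre and to the right.
- clamp (a joint): Clamp arm's angle, rad. 0: the arm lies along reader +y and its roller just touches the near side of a disc that is fully home (roller at reader x +17, y 0). It grows as the arm opens: the roller end swings towards the near edge (anticlockwise from above), about 1.57 when the arm points along reader -x; stops at -0.15 and 1.9. No spring: it stays where it is left; about 2 N at the post moves it, so press with some 5 N more (up to 20 N does no harm) to seat the disc firmly.
- clamp_post (a point): The clamp arm's handle: upright orange round post 14 dia, above the roller (black, slippery, 16 dia, 3 to 24 above the deck) at the arm's end. The point is on its axis 50 above the deck; the post is free to be gripped from 32 to 66 above the deck. 68 from the pivot. The arm's bar, 10 wide, lies 24 to 32 above the deck.
- clamp_pivot (a point): The clamp arm's vertical pivot axis, at the deck's surface, reader x +17, y -68; the hub is 20 dia and 34 tall.
- button_top (a point): Centre of the top of the green round push button, 28 dia, in a black housing at the left of the deck (reader x +80, y +118). Pressed straight down.
- button (a joint): Button travel, m: 0 released, 0.006 fully down (about 5 N); springs back.
- vial: bystander: small amber vial, 25 dia x 42, standing on the deck's right far corner; origin at the centre of its underside
- spare_disc: bystander: smaller white calibration disc, 60 dia x 14, on the table; origin at the centre of its underside
- spray: bystander: green spray bottle, 74 dia, 200 tall; origin at the centre of its underside
- jar: bystander: jar, 60 dia x 90; origin at the centre of its underside
- beaker: bystander: glass cup, 70 dia x 90; origin at the centre of its underside
- marker: bystander: black marker pen lying down, 146 long x 16 dia; origin at the centre of its underside (the pen: on the table below its middle)
- disc: The same disc as a body; origin at the centre of its underside.
Things that resemble listed ones, but are neither listed nor needed, are in the scene too. What is shaped like the disc but red or turquoise is not meant.

How it is judged (in metres and radians):
On the way, in this order (a step that is already met when the one before it is completed fails the run):
1. the arm is swung wide open (beyond 1.2 rad) (value of joint clamp above 1.2 rad), for 0.1 s.
2. with the arm still open (beyond 0.5 rad), the disc has been pushed home against both pins (centre within 4 mm of the nest's centre) (horizontal distance between disc_center and nest_center below 0.004 m and value of joint clamp above 0.5 rad), for 0.2 s.
3. the arm's roller presses the disc (over 0.3 N) against both pins (each over 0.2 N) (horizontal distance between disc_center and nest_center below 0.003 m and contact force between clamp and disc above 0.3 N and contact force between each of pin_left, pin_right and disc above 0.2 N), for 0.1 s.
4. the button is pressed down (beyond 4 mm) (value of joint button above 0.004 m), for 0.05 s.
At the end, for the whole second after the job is handed in: The disc lies flat and still on the deck, its centre within 2.5 mm of the nest's centre, the arm is shut against it (joint -0.05 to 0.04 rad), and the button is up (under 1.5 mm) (horizontal distance between disc_center and nest_center below 0.0025 m and value of joint clamp between -0.05 and 0.04 rad and value of joint button below 0.0015 m and angle between disc_center's own z axis and vertical below 0.05 rad and linear speed of disc below 0.01 m/s and z of disc_center in the frame of nest_center between -0.003 and 0.003 m); the robot touches nothing.
It fails at once if the disc is lifted off the deck, tipped or dropped from it (angle between disc_center's own z axis and vertical above 0.2 rad or z of disc_center in the frame of nest_center above 0.01 m or z of disc_center in the frame of nest_center below -0.01 m).
It fails at once if the button is pressed before the disc is home and the arm shut (value of joint button above 0.003 m and (horizontal distance between disc_center and nest_center above 0.004 m or value of joint clamp above 0.06 rad)).
It fails at once if another thing is moved more than 20 mm (distance of any of vial, spare_disc, spray, jar, beaker, marker from where it was at the start of the episode above 0.02 m).
It also fails if it takes over 72 s, if anything falls off the work surface, if the arm or the gripper's body presses on something with over 40 N, if the wrist force passes 120 N, or if a joint passes its speed limit or range.

## Robot

A 6-joint arm with a two-finger parallel gripper is mounted at the origin on the work surface. World frame = base frame: x ahead of the robot, y to its left, z up, the work surface at z = 0. Lengths are in mm, angles in rad, forces in N, time in s.
With the tool pointing down it reaches from about 400 to 925 mm from the base axis. Payload 12.5 kg.
Tool frame: the origin (TCP) lies midway between the tips of the shut fingers; the grasp point (between the pads) lies 19 mm behind it (env.grip_depth is the distance from the TCP to the grasp point, in mm); z points along the fingers, y is the line along which they close (so a half turn about z gives the same grasp; the last joint's range is limited). The gripper opens to 95 mm and grips with 3 to 60 N. Pads are 20 mm wide; open, the fingers measure 119 mm over their backs; the gripper's body (75 mm by 180 mm) begins 59 mm behind the grasp point.
Start: joints at [-1.339, 0.491, 1.559, -0, 1.092, -0.106], TCP at [207.156, -589.689, 214.661] pointing down, gripper open.
Joint ranges: [-3.1, 3.1], [-0.84, 2.19], [0.05, 2.79], [-1.13, 4.28], [0.06, 2.93], [-2.69, 2.69]. Speed limits (rad/s): [2.22, 2.22, 2.79, 3.14, 3.14, 3.14].

## Interface

Orientations are given as [roll, pitch, yaw] about the fixed x, y, z axes, in that order (R = Rz(yaw) Ry(pitch) Rx(roll)).
In Python, from cell import monitor, viewer, order, env gives the robot as it stands.
- The arm moves only by the tool move_arm, never from a script. Its argument "moves" is one flat list of numbers, 4 for each row, row after row: the shift along the tool's x, y, z normalised to -1 to 1, where 1 is 0.15 m, then the turn about the tool's z normalised to -1 to 1, where 1 is pi/2 rad. A call has 1 to 10 rows; each row shifts and turns the commanded pose from where the row before left it, along the tool's axes as they then stand; what a row does not reach is not made up. A row lasts 1/8 s, in which the tool goes at most 62.5 mm and 10.7 degrees, less where a joint would pass 70% of its speed; a pose out of reach is approached as far as the arm can. A call with a number of a shift or a turn outside -1 to 1 is refused whole. A call with a gripper value outside its range is refused whole. "claw" is the finger opening in mm, from 0 to 95.1, set as the call begins (left out, the last holds). The fingers move at their own pace and stop on an object; the grip force is fixed at half the most. Time passes only in rows, so rows that do not move let the fingers close. It gives the time, the measured TCP pose, the force, the opening and the grip force at its end, in the units of the state.
- monitor.state(): the state, without advancing time (a new reading comes with each control period).
- viewer.read_camera(name): name is "side" or "top"; returns the picture (384x512x3 uint8, red, green, blue); there is no depth.
- viewer.camera_info(name): a dict with "K" (3x3 intrinsics, pixels), "dist_coeffs" ([k1, k2, p1, p2, k3] as OpenCV has them; the pictures are not rectified), "camera_from_world" (4x4, takes a point from world to camera coordinates). Camera axes: x right, y down, z forward; pixel columns grow to the right and rows downward; lengths in mm; the calibration is good to about 2 mm. A picture is of the moment at which its call begins. camera_info takes no time and is no camera call.
- order.job_done(): hands the job in; it is judged then, once.
The state is a dict: "t": time; "joints": joint angles; "qvel": joint speeds; "tau": joint torques, N m; "eef_pos": TCP position; "tcp_rot": TCP orientation; "ft_force": force on the tool from outside, world axes, zero at the start; "moment": the same for the moment, N m; "opening": opening from 0.0 (shut) to 1.0 (fully open); "grip_force": force on a finger pad.
Only numpy, scipy, OpenCV 4.12 (cv2) and the standard library are available. Lean on these libraries where they do the work, as an engineer would, in place of code of your own. Each camera call takes 0.05 s, during which the arm holds its last target. There are 200 camera calls.

## Working session

There is one attempt and no reset: what is moved stays moved. The work goes in short steps, Python scripts to look and compute and a tool call to move; the robot and the scene stay as the last step left them, time stands still between calls to the robot, and variables do not carry over. Pictures are saved under pics/ and viewed, at most 10 in all, crops included, and the job is handed in when it is done.

Besides the shell and the picture viewer there is one more tool, called as name(argument=value, ...), one argument or row to a line, values as JSON. move_arm: Moves the arm, as the interface text tells. Scaled input: -1 to 1 covers 0.15 m each way for a shift and pi/2 rad each way for a turn. Its arguments: {"type":"object","properties":{"moves":{"type":"array"},"claw":{"type":"number"}},"required":["moves"]}

```bash
ls; mkdir -p pics
python3 - <<'E'
from cell import monitor, viewer, order, env
import cv2
for n in("top","side"):
    im=viewer.read_camera(n); cv2.imwrite(f"pics/{n}0.png",cv2.resize(im[:,:,::-1],(800,600),interpolation=cv2.INTER_CUBIC)); cv2.imwrite(f"raw_{n}.png",im[:,:,::-1])
    print(viewer.camera_info(n))
print(monitor.state())
E
```

```text
pics
{'K': array([[475.42696137,   0.        , 253.43982261],
       [  0.        , 475.42696137, 201.52018827],
       [  0.        ,   0.        ,   1.        ]]), 'dist_coeffs': array([0.06114537, 0.        , 0.        , 0.        , 0.        ]), 'camera_from_world': array([[-1.25480723e-02, -9.99898498e-01, -6.74824899e-03,
         5.75135740e+00],
       [-9.94061197e-01,  1.32038277e-02, -1.08018492e-01,
         5.39209691e+02],
       [ 1.08096630e-01,  5.35274862e-03, -9.94125981e-01,
         1.45512878e+03],
       [ 0.00000000e+00,  0.00000000e+00,  0.00000000e+00,
         1.00000000e+00]])}
{'K': array([[355.46734872,   0.        , 252.64800038],
       [  0.        , 355.46734872, 192.54031698],
       [  0.        ,   0.        ,   1.        ]]), 'dist_coeffs': array([-0.03225316,  0.        ,  0.        ,  0.        ,  0.        ]), 'camera_from_world': array([[-9.98669151e-01, -4.59398008e-02, -2.34405907e-02,
         5.36206538e+02],
       [-3.62457187e-03,  5.15892996e-01, -8.56645364e-01,
         1.03058524e+02],
       [ 5.14469539e-02, -8.55420336e-01, -5.15372932e-01,
         1.17334524e+03],
       [ 0.00000000e+00,  0.00000000e+00,  0.00000000e+00,
         1.00000000e+00]])}
{'t': 0.1, 'joints': array([-1.33862801e+00,  4.91473952e-01,  1.55935393e+00, -2.68425482e-05,
        1.09171786e+00, -1.05618981e-01]), 'qvel': array([ 1.65169243e-04, -1.25712531e-03, -1.56261878e-03, -2.72024264e-06,
       -3.18585550e-04, -9.46621457e-04]), 'tau': array([ 1.55918689e-03, -6.13621259e+01, -2.58606005e+01,  6.93397759e-02,
        4.70073475e-02, -4.75655372e-05]), 'eef_pos': array([ 207.08215399, -589.48077812,  214.14783494]), 'tcp_rot': array([-3.14064237e+00, -7.68007482e-05,  3.37799642e-01]), 'ft_force': array([-0.33210954,  0.35317321,  0.49102573]), 'moment': array([5.26930708e-05, 1.03332918e-02, 6.03357712e-02]), 'grip_force': 0.0, 'opening': 1.001650577786144}
```

View pics/top0.png

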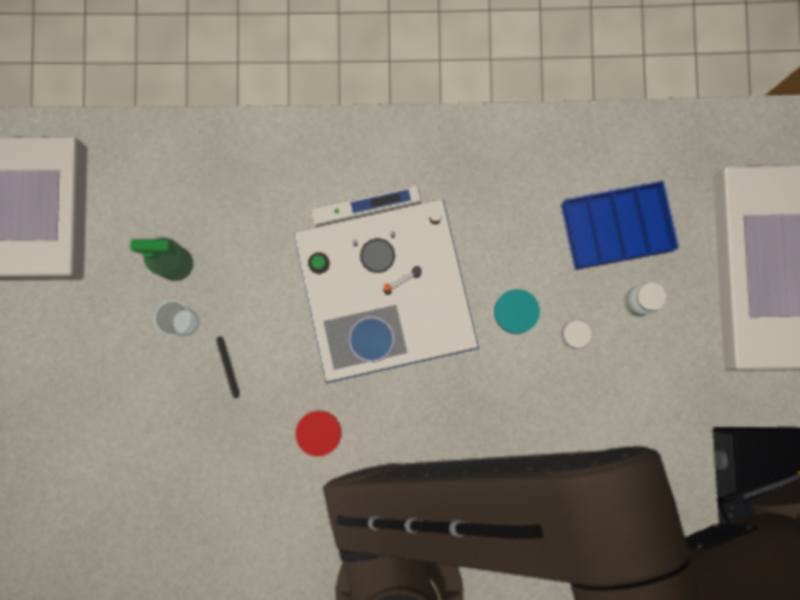

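View pics/side0.png

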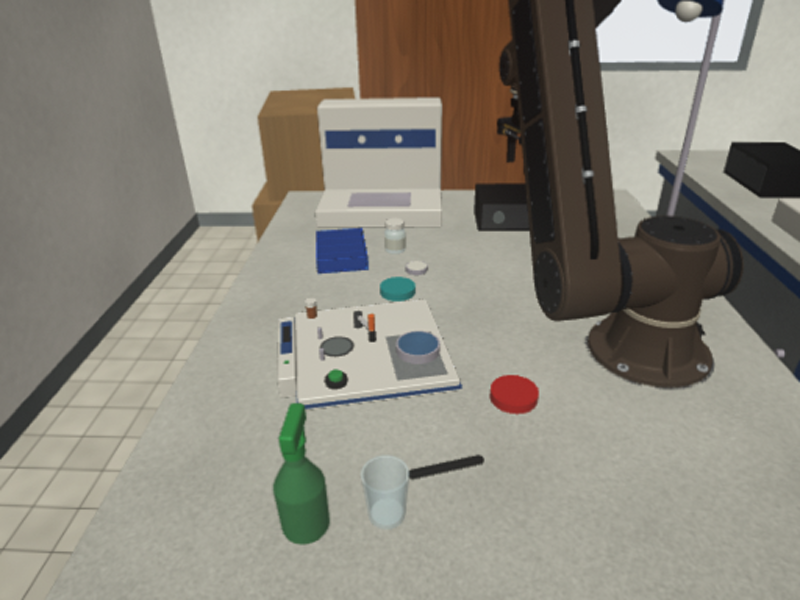

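Both views show the reader, with the true disc (blue face, steel rim) on its near left part at top (372,339) / side (418,346). Look-alikes are the turquoise disc (517,311), the red disc (318,433) and the white spare (577,334). The dark window at (377,255) is not a disc. The orange post is at top (387,288), the hub at (417,271), the pins at (355,243) and (393,235), and the button at (318,262). I choose the blue disc on the deck.

```bash
cat > h.py <<'E'
import cv2, numpy as np
from cell import viewer, monitor
def ray(name,px,z):
    c=viewer.camera_info(name); T=c["camera_from_world"]
    p=cv2.undistortPoints(np.float64(px).reshape(-1,1,2),c["K"],c["dist_coeffs"]).reshape(-1,2)
    d=np.c_[p,np.ones(len(p))]@T[:3,:3]; o=-T[:3,:3].T@T[:3,3]
    return (o+d*((z-o[2])/d[:,2])[:,None])[:,:2]
def proj(name,P):
    c=viewer.camera_info(name); T=c["camera_from_world"]
    return cv2.projectPoints(np.float64(P).reshape(-1,1,3),cv2.Rodrigues(T[:3,:3])[0],T[:3,3],c["K"],c["dist_coeffs"])[0].reshape(-1,2)
def blobs(im,lo,hi,amin=6):
    m=cv2.inRange(cv2.cvtColor(im,cv2.COLOR_BGR2HSV),lo,hi)
    n,l,s,c=cv2.connectedComponentsWithStats(m)
    return [(c[i],s[i]) for i in range(1,n) if s[i][4]>=amin],l
E
cat > m.py <<'E'
from h import *
im=cv2.imread("raw_top.png"); sd=cv2.imread("raw_side.png")
def show(t,b):
    for c,s in b: print(t,c.round(1),s)
for n,i in(("top",im),("side",sd)):
    show(n+" orange",blobs(i,(3,120,90),(18,255,255))[0])
    show(n+" green",blobs(i,(50,100,60),(75,255,255))[0])
    show(n+" blue",blobs(i,(95,60,60),(120,255,255),60)[0])
# deck: bright region -> 4 corners
g=cv2.cvtColor(im,cv2.COLOR_BGR2HSV)
m=((g[:,:,2]>185)&(g[:,:,1]<60)).astype(np.uint8)*255
m[:,:170]=0;m[:,320:]=0;m[:125]=0;m[260:]=0
m=cv2.morphologyEx(m,cv2.MORPH_OPEN,np.ones((3,3)))
cs=max(cv2.findContours(m,0,2)[0],key=cv2.contourArea); h=cv2.convexHull(cs)
print(h[:,0].tolist())
w=ray("top",h,30).astype(np.float32); r=cv2.minAreaRect(w); print("rect",r)
c=cv2.resize(im[115:255,180:320],(800,800)[:2],interpolation=cv2.INTER_CUBIC); cv2.imwrite("pics/crop.png",cv2.resize(c,(600,600)))
E
python3 m.py
```

```text
top orange [247.4 183.9] [246 182   4   5  17]
top orange [189.  277.5] [189 275   1   6   6]
top green [ 96.7 158.1] [ 84 153  26  18 235]
top green [203.2 167.4] [199 164   9   8  58]
top blue [396.1 143.6] [ 359  116   75   56 3049]
top blue [231.5 131. ] [225 127  14   9  80]
top blue [237.2 216.6] [225 204  26  26 527]
side orange [284.7  48.5] [ 228    0  108  121 8332]
side orange [215.7  59.2] [200  57  26   5  68]
side orange [204.2  62.2] [203  61   4   3   6]
side orange [200.   70.8] [197  68   5   8  13]
side orange [194.8  71.8] [193  71   5   3   6]
side orange [202.3  89.1] [201  78   4  21  33]
side orange [204.1 109. ] [202 100   5  21  33]
side orange [166.5 125.8] [163 119   8  14  24]
side orange [176.1 130.9] [174 128   6   8  12]
side orange [199.1 199.8] [197 197   5   6  27]
side orange [237.4 206. ] [236 201   4  11  40]
side green [214.3 240.2] [210 237   9   8  55]
side green [188.7 307.5] [ 176  258   29   89 1492]
side blue [243.5  88.5] [209  83  70  12 729]
side blue [217.8 160.2] [202 146  34  29 889]
side blue [183.2 216.3] [180 206   7  20  98]
side blue [267.  219.3] [255 213  25  14 288]
side blue [244.4 253.7] [195 246 100  16 222]
[[282, 129], [283, 132], [301, 207], [303, 216], [303, 221], [291, 224], [212, 242], [210, 242], [208, 240], [198, 194], [189, 152], [189, 150], [191, 148], [271, 130], [276, 129]]
rect ((593.0684204101562, 22.241867065429688), (304.07293701171875, 304.12127685546875), 12.149742126464844)
```

View pics/crop.png

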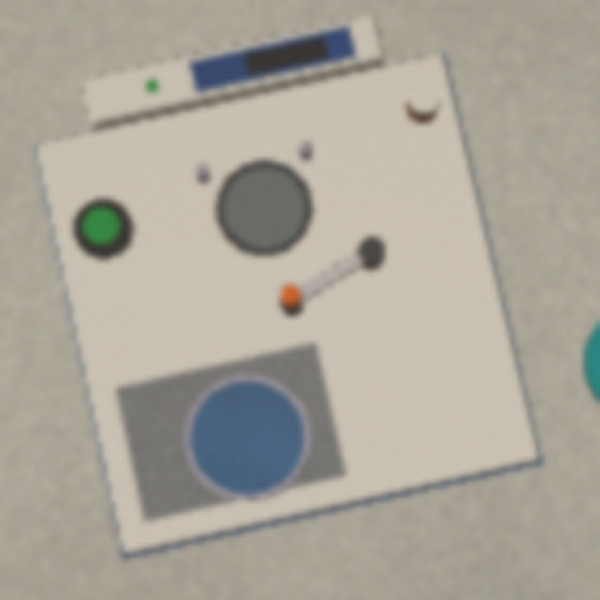

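The crop confirms the blue steel-rimmed disc at crop (247,437), the post at (290,297), the hub at (371,252), the window at (264,208), the pins at (203,175) and (306,152), and the button at (102,227). Next I turn these into positions.

```bash
cat > m2.py <<'E'
from h import *
im=cv2.imread("raw_top.png")
f=lambda u,v:(180+u*140/600-.4,115+v*140/600-.4)
Y=np.deg2rad(12.15); c0=np.array([593.07,22.24])
R=np.array([[np.cos(Y),-np.sin(Y)],[np.sin(Y),np.cos(Y)]])
def rd(p): return ((np.asarray(p)-c0)@R).round(1)
for n,p,z,e in [("window",f(264,208),30,(70,0)),("pinL top",f(203,171),56,(102,38)),("pinR top",f(306,148),56,(102,-38)),
  ("button",(203.2,167.4),45,(80,118)),("hub top",f(371,249),64,(17,-68)),("post(top)",(247.4,183.5),94,None),("disc face",(237.2,216.6),50,None)]:
    w=ray("top",[p],z)[0]; print(n,w.round(1),"reader",rd(w),"expected",e)
# side checks
for n,p,z in [("post side mid",(237.4,206),82),("disc side",(267,219.3),50),("button side",(214.3,240.2),45)]:
    w=ray("side",[p],z)[0]; print(n,w.round(1),rd(w))
E
python3 m2.py
```

```text
window [661.2  35.8] reader [69.4 -1.1] expected (70, 0)
pinL top [683.9  78.8] reader [100.7  36.2] expected (102, 38)
pinR top [699.8   4.2] reader [100.5 -40.1] expected (102, -38)
button [646.4 153.7] reader [ 79.8 117.3] expected (80, 118)
hub top [623.9 -41.6] reader [ 16.7 -68.8] expected (17, -68)
post(top) [586.8  15.9] reader [-7.5 -4.9] expected None
disc face [491.1  49.1] reader [-94.   47.7] expected None
post side mid [582.9  24.2] [-9.6  4.1]
disc side [487.7  51.4] [-96.8  50.7]
button side [642.6 153.2] [ 76.  117.6]
```

move_arm(
  moves=[0.27,-0.214,0,0,0.27,-0.214,0,0,0.27,-0.214,0,0,0.27,-0.214,0,0,0.27,-0.214,0,0,0.27,-0.214,0,0,0.27,-0.214,0,0,0.27,-0.214,0,0,0.27,-0.214,0,0,0.27,-0.214,0,0],
  claw=45,
)

```text
t: 1.35
eef_pos: [483.5, -151.0, 214.5]
tcp_rot: [-3.142, 0.0, 0.338]
ft_force: [0.6, 0.1, 0.6]
opening: 0.472
grip_force: 0.0
```

move_arm(
  moves=[0.27,-0.214,0,0,0.27,-0.214,0,0,0.165,-0.102,0,-0.115,0,0,0,-0.115,0,0,0,-0.115,0,0,0,-0.115,0,0,0,-0.115,0,0,0,-0.115,0,0,0,-0.115,0,0,0,-0.115],
)

```text
t: 2.6
eef_pos: [556.1, -42.5, 214.3]
tcp_rot: [-3.141, -0.0, 1.789]
ft_force: [-0.2, -0.9, 0.6]
opening: 0.472
grip_force: 0.0
```

```bash
cat > st.py <<'E'
from h import *
Y=np.deg2rad(12.15); c0=np.array([592.8,21.1])
R=np.array([[np.cos(Y),-np.sin(Y)],[np.sin(Y),np.cos(Y)]])
s=monitor.state(); yaw=s["tcp_rot"][2]
def w(p): return c0+R@np.asarray(p,float)
def need(p): # reader point -> norm. tool shift
    d=w(p)-s["eef_pos"][:2]; return np.array([np.cos(yaw)*d[0]+np.sin(yaw)*d[1], np.sin(yaw)*d[0]-np.cos(yaw)*d[1]])
def post(th): return (17-68*np.sin(th),-68+68*np.cos(th))
def rep():
    print("reader xy",((s["eef_pos"][:2]-c0)@R).round(1),"z",s["eef_pos"][2].round(1),"relyaw",round((yaw-Y)%(2*np.pi),3),"F",(s["ft_force"]@np.block([[R,np.zeros((2,1))],[np.zeros((1,2)),1]])).round(1),"j",s["joints"].round(2),"t",s["t"])
E
python3 - <<'E'
from st import *
rep(); n=need(post(.36)); print("need mm",n,"norm",n/150,"turn norm",(yaw-(Y+.36+np.pi/2))/(np.pi/2), "dz norm",(s["eef_pos"][2]-70)/150)
E
```

```text
reader xy [-49.2 -54.5] z 214.3 relyaw 1.577 F [-0.4 -0.8  0.6] j [-0.19  0.4   1.73 -0.    1.02 -0.41] t 2.6
need mm [49.86321749 42.58030219] norm [0.33242145 0.28386868] turn norm -0.2253486589637378 dz norm 0.9621645681269813
```

move_arm(
  moves=[0.17,0.14,0,0,0.162,0.144,0,0,0,0,0,-0.113,0,0,0,-0.113,0,0,0.32,0,0,0,0.3,0,0,0,0.18,0,0,0,0.16,0,0,0,0,0],
)

```text
t: 3.72
eef_pos: [586.5, 15.2, 69.0]
tcp_rot: [-3.139, -0.002, 2.138]
ft_force: [-0.7, 0.0, -0.4]
opening: 0.472
grip_force: 0.0
```

Run:
```python
from st import *
rep(); n=need(post(.36)); print("need mm",n)
im=viewer.read_camera("side")[:,:,::-1]; cv2.imwrite("pics/s1.png",cv2.resize(im[150:270,150:310],(800,600),interpolation=cv2.INTER_CUBIC))
print(proj("side",[[*s["eef_pos"][:2],z] for z in(70,96)]))
```

```text
reader xy [-7.4 -4.5] z 69.0 relyaw 1.926 F [-0.6  0.2 -0.4] j [-0.09  0.62  1.79 -0.    0.74 -0.65] t 3.725
need mm [-0.0195012   0.42589591]
[[236.67001141 207.56097958]
 [236.29194081 200.80011794]]
```

View pics/s1.png

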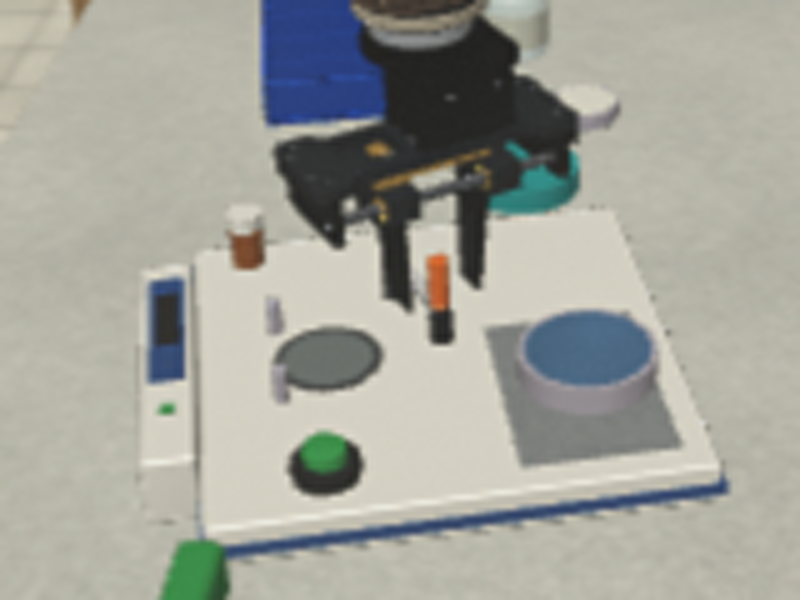

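The post sits between the fingers at crop (437,285). I close to a loose cage and swing the arm open.

move_arm(
  moves=[0,0,0,0,-0.005,-0.068,0,-0.0955,-0.005,-0.068,0,-0.0955,-0.005,-0.068,0,-0.0955,-0.005,-0.068,0,-0.0955,-0.005,-0.068,0,-0.0955,-0.005,-0.068,0,-0.0955,-0.005,-0.068,0,-0.0955,-0.005,-0.068,0,-0.0955,-0.005,-0.068,0,-0.0955],
  claw=20,
)

```text
t: 5.03
eef_pos: [559.8, -65.7, 71.8]
tcp_rot: [-3.141, 0.001, -2.79]
ft_force: [0.1, 2.4, 0.0]
opening: 0.213
grip_force: 1.1
```

Run:
```python
from st import *
rep(); print("post 1.71 expected",post(1.71),"need",need(post(1.71)))
```

```text
reader xy [-50.5 -77.9] z 71.8 relyaw 3.281 F [0.6 2.4 0. ] j [-0.23  0.59  1.85  0.    0.7  -2.16] t 5.025
post 1.71 expected (np.float64(-50.34222268261874), np.float64(-77.43530837676167)) need [-0.20963797  0.42662974]
```

move_arm(
  moves=[0,0.015,-0.3,0,0,0,-0.25,0,0.127,0.26,0,0,0.127,0.26,0,0,0.127,0.26,0,0,0.127,0.245,0,0,0,0,0,0.0915,0,0,0,0.0915,0,0,0,0.0915,0,0,0.2,0],
  claw=60,
)

```text
t: 6.28
eef_pos: [436.7, 55.3, 125.1]
tcp_rot: [3.141, 0.006, 3.055]
ft_force: [0.1, -0.2, -0.3]
opening: 0.63
grip_force: 0.0
```

Run:
```python
from st import *
rep(); print("need",need((-147.6,65.9)))
im=viewer.read_camera("side")[:,:,::-1]; cv2.imwrite("raw_side2.png",im)
b,_=blobs(im,(95,60,60),(120,255,255),60)
for c,q in b: print(c,q)
b,_=blobs(im,(3,120,90),(18,255,255),10)
for c,q in b:
  if q[1]>150: print("or",c,q)
im=viewer.read_camera("top")[:,:,::-1]; 
b,_=blobs(im,(3,120,90),(18,255,255),5)
for c,q in b: 
  x=ray("top",[c],94)[0]; print("or top",c,((x-c0)@R).round(1))
```

```text
reader xy [-145.4   66.3] z 125.1 relyaw 2.843 F [ 0.  -0.2 -0.3] j [-0.02  0.37  2.1  -0.    0.67 -1.51] t 6.275
need [ 1.99217793 -1.01125895]
[243.42857143  88.50412088] [209  83  70  12 728]
[217.83014623 160.18335208] [202 146  34  29 889]
[183.17346939 216.32653061] [180 206   7  20  98]
[267.01730104 219.29065744] [255 212  25  15 289]
[244.43693694 253.65765766] [195 246 100  16 222]
or [247.575 193.1  ] [246 188   4  11  40]
or [199.11111111 199.77777778] [197 197   5   6  27]
or top [273.78947368 192.94736842] [-52.5 -74.4]
or top [194.75  268.625] [-218.7  202.7]
```

move_arm(
  moves=[0.013,-0.007,0.3,0,0,0,0.2,0,0,0,0.085,0,0,0,0,0],
)

```text
t: 6.88
eef_pos: [433.4, 54.4, 35.8]
tcp_rot: [-3.141, -0.0, 3.057]
ft_force: [-0.6, -0.2, 0.7]
opening: 0.627
grip_force: 0.0
```

Run:
```python
from st import *
rep(); print("need to end",need((20.7,14.9)))
im=viewer.read_camera("side")[:,:,::-1]; cv2.imwrite("pics/s2.png",cv2.resize(im[150:270,190:350],(800,600),interpolation=cv2.INTER_CUBIC))
```

```text
reader xy [-148.8   66.1] z 35.8 relyaw 2.845 F [-0.7 -0.   0.7] j [-0.03  0.54  2.18 -0.    0.42 -1.51] t 6.875
need to end [-177.07158304    0.6430056 ]
```

View pics/s2.png

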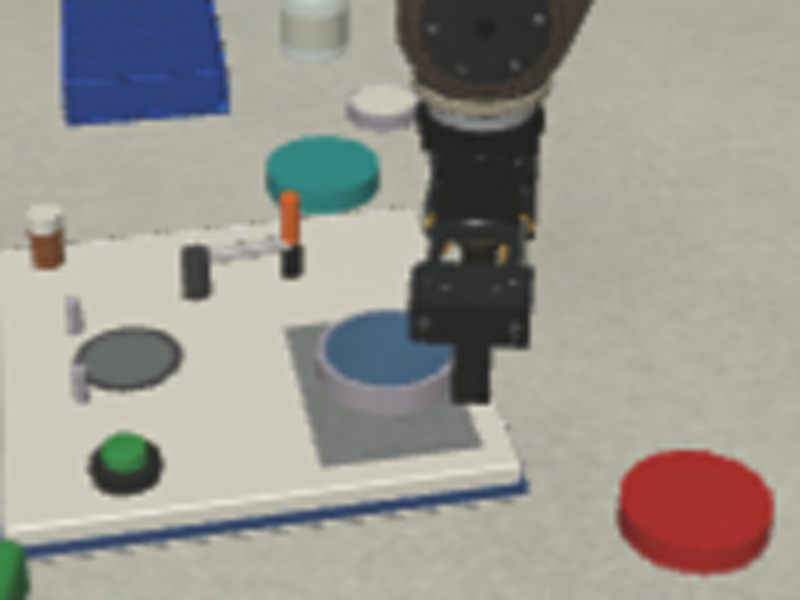

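The arm is open (post at crop (290,215)) and the fingers are behind the disc (crop (385,350)). I push along the line to the nest.

move_arm(
  moves=[-0.04,0,0,0,-0.05,0,0,0,-0.067,0,0,0,-0.067,0,0,0,-0.067,0,0,0,-0.067,0,0,0,-0.067,0,0,0,-0.067,0,0,0,-0.067,0,0,0,-0.067,0,0,0],
)

```text
t: 8.18
eef_pos: [526.4, 46.4, 35.7]
tcp_rot: [-3.141, -0.002, 3.057]
ft_force: [-5.8, 1.1, 5.2]
opening: 0.628
grip_force: 3.8
```

```bash
cat > disc.py <<'E'
from st import *
rep()
for n in("top","side"):
    im=viewer.read_camera(n)[:,:,::-1]
    b,l=blobs(im,(95,60,60),(120,255,255),100)
    for c,q in b:
        x=ray(n,[c],50)[0]; r=((x-c0)@R)
        if abs(r).max()<150: print(n,"blue",c.round(1),q,r.round(1))
E
python3 disc.py; python3 -c "
from st import *
print('need',need((20.7,14.9)))"
```

```text
reader xy [-59.5  38.7] z 35.7 relyaw 2.845 F [-5.4  2.3  5.2] j [-0.04  0.61  1.95 -0.    0.58 -1.52] t 8.175
side blue [239.  219.3] [230 212  20  14 197] [-8.9 34.3]
need [-82.3827279    0.66646856]
```

move_arm(
  moves=[-0.05,0.0005,-0.007,0,-0.06,0.0005,-0.007,0,-0.067,0.0005,0,0,-0.067,0.0005,0,0,-0.067,0.0005,0,0,-0.067,0.0005,0,0],
)

```text
t: 9.02
eef_pos: [583.8, 42.0, 37.5]
tcp_rot: [-3.142, -0.0, 3.057]
ft_force: [-3.0, -0.1, 1.2]
opening: 0.628
grip_force: 1.6
```

```bash
python3 disc.py; python3 -c "
from st import *
print('need',need((20.7,14.9)))
im=viewer.read_camera('side')[:,:,::-1]; cv2.imwrite('pics/s3.png',cv2.resize(im[150:270,170:330],(800,600),interpolation=cv2.INTER_CUBIC))"
```

```text
reader xy [-4.4 22.4] z 37.5 relyaw 2.845 F [-2.9  0.5  1.2] j [-0.04  0.66  1.81 -0.    0.67 -1.53] t 9.025
side blue [221.3 218.6] [212 212  20  13 188] [46.1 18.9]
need [-25.2631474    0.24535464]
```

View pics/s3.png

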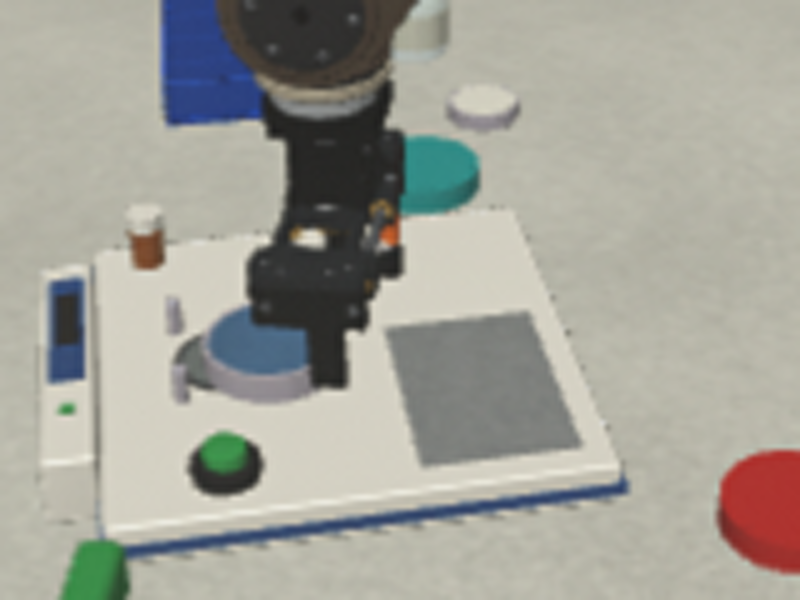

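Disc at crop (265,345), about 33 mm short of home and flat. I push 24 mm more, back off, square up and close the fingers.

move_arm(
  moves=[-0.053,0,0,0,-0.053,0,0,0,-0.053,0,0,0,0.1,0,0,0,0.1,0,0,0,0,0,0,-0.095,0,0,0,-0.095],
)

```text
t: 10.05
eef_pos: [578.0, 42.5, 37.7]
tcp_rot: [-3.141, 0.001, -2.923]
ft_force: [0.8, 0.6, -0.3]
opening: 0.634
grip_force: 0.0
```

move_arm(
  moves=[0,0,0,0,0,0,0,0,0,0,0,0],
  claw=0,
)

```text
t: 10.42
eef_pos: [577.3, 42.6, 37.5]
tcp_rot: [-3.141, 0.0, -2.93]
ft_force: [0.8, 0.0, 0.1]
opening: 0.372
grip_force: 0.0
```

```bash
python3 disc.py; python3 -c "
from st import *
print('need',need((0,0)),need((15,0)))
im=viewer.read_camera('top')[:,:,::-1]; cv2.imwrite('raw_t4.png',im);print(monitor.state()['opening'])"
```

```text
reader xy [-10.7  24.3] z 37.5 relyaw 3.141 F [ 0.8 -0.1  0.1] j [-0.04  0.66  1.83 -0.    0.66 -1.82] t 10.425
side blue [216.9 216.7] [205 210  25  14 271] [59.4  5.7]
need [-10.72025063 -24.31254731] [-25.72024813 -24.3212039 ]
0.245014311256857
```

move_arm(
  moves=[0,-0.081,0,0,0,-0.081,0,0,0,0,0,0,0,0,0,0,-0.06,0,0,0,-0.04,0,0,0,-0.02,0,0,0],
)

```text
t: 11.45
eef_pos: [599.5, 22.9, 37.4]
tcp_rot: [3.141, -0.002, -2.927]
ft_force: [-4.9, -1.0, 6.1]
opening: 0.004
grip_force: 3.1
```

```bash
python3 disc.py; python3 -c "
from st import *
print('need',need((15,0)),s['opening'])"
```

```text
reader xy [6.9 0.4] z 37.4 relyaw 3.144 F [-5.   0.1  6.1] j [-0.07  0.68  1.77 -0.    0.69 -1.86] t 11.45
side blue [215.8 216.9] [204 210  25  15 273] [63.   5.9]
need [-7.83557443 -0.34288373] 0.003914006882851413
```

move_arm(
  moves=[-0.01,0,0,0,-0.01,0,0,0,-0.01,0,0,0,-0.01,0,0,0,0,0,0,0],
)

```text
t: 12.18
eef_pos: [604.3, 23.5, 37.3]
tcp_rot: [3.141, -0.003, -2.928]
ft_force: [-9.9, -4.9, 7.2]
opening: 0.006
grip_force: 5.3
```

```bash
python3 disc.py
```

```text
reader xy [11.7 -0.1] z 37.3 relyaw 3.143 F [-10.7  -2.7   7.2] j [-0.07  0.68  1.76 -0.    0.7  -1.85] t 12.175
side blue [214.3 216.6] [203 210  24  14 268] [67.5  3.4]
```

move_arm(
  moves=[-0.007,0,0,0,-0.007,0,0,0,0,0,0,0,0,0,0,0],
)

```text
t: 12.78
eef_pos: [604.5, 23.6, 37.3]
tcp_rot: [3.141, -0.008, -2.928]
ft_force: [-18.7, -8.0, 12.2]
opening: 0.005
grip_force: 10.0
```

```bash
python3 disc.py
```

```text
reader xy [12. -0.] z 37.3 relyaw 3.143 F [-19.9  -3.9  12.2] j [-0.07  0.69  1.76 -0.    0.71 -1.85] t 12.775
side blue [214.3 216.6] [203 210  24  14 268] [67.5  3.3]
```

move_arm(
  moves=[0.05,0,0,0,0.05,0,0,0,0,0,-0.3,0,0,0,-0.3,0,0.108,-0.168,0,0,0.108,-0.168,0,0,0.107,-0.167,0,0,0,0,0,-0.055],
)

```text
t: 13.88
eef_pos: [561.4, -64.4, 127.6]
tcp_rot: [-3.141, 0.001, -2.842]
ft_force: [0.9, -0.8, -0.5]
opening: -0.001
grip_force: 0.0
```

```bash
python3 disc.py; python3 -c "
from st import *
print(post(1.66),need(post(1.66)))
im=viewer.read_camera('top')[:,:,::-1]; cv2.imwrite('pics/t5.png',cv2.resize(im[110:230,180:340],(800,600),interpolation=cv2.INTER_CUBIC))
b,_=blobs(im,(3,120,90),(18,255,255),4)
for c,q in b: print('or',c,((ray('top',[c],94)[0]-c0)@R).round(1))"
```

```text
reader xy [-48.7 -76.9] z 127.6 relyaw 3.229 F [ 0.7 -1.  -0.5] j [-0.23  0.51  1.8  -0.    0.83 -2.1 ] t 13.875
top blue [240.6 161.7] [229 150  25  25 490] [71.   0.9]
side blue [214.4 216.5] [203 210  24  14 270] [67.1  3.1]
(np.float64(-50.72963131432449), np.float64(-74.05780835167921)) [2.54535518 2.09540829]
or [504.84146341  54.01829268] [ 202.2 -846.3]
```

View pics/t5.png

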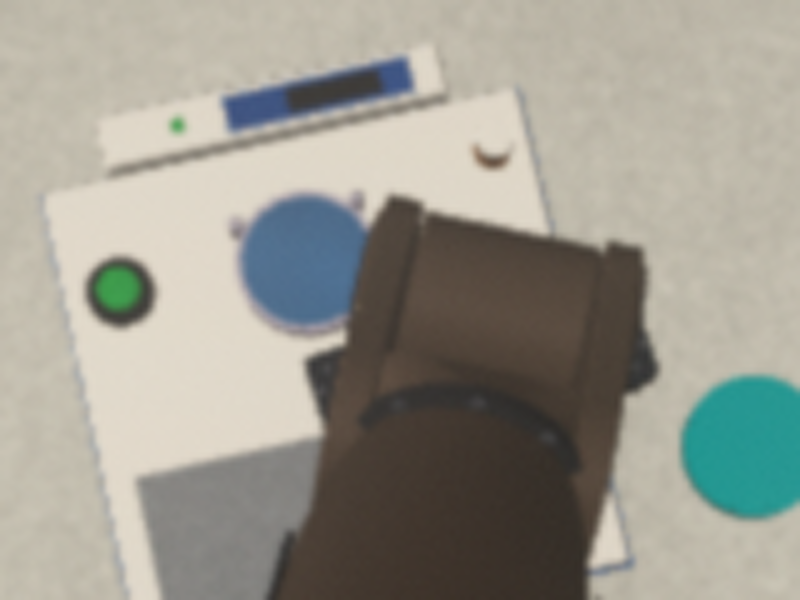

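The disc measures (71, 1) in reader coordinates, touching both pins (crop (305,262), pins (237,228) and (358,200)). Now I straddle the post and swing the arm shut.

move_arm(
  moves=[0.019,0.014,0,0,0,0,0,0,0,0,0,0,0,0,0,0,0,0,0.2,0,0,0,0.185,0,0,0,0,0],
  claw=40,
)

```text
t: 14.9
eef_pos: [557.6, -61.5, 68.3]
tcp_rot: [3.14, -0.003, -2.842]
ft_force: [0.2, -0.0, -0.3]
opening: 0.418
grip_force: 0.0
```

move_arm(
  moves=[0,0,0,0,0,0,0,0,0,0,0,0],
  claw=20,
)

```text
t: 15.28
eef_pos: [558.7, -61.7, 70.5]
tcp_rot: [-3.141, 0.001, -2.841]
ft_force: [-0.2, -0.0, 1.0]
opening: 0.225
grip_force: 0.0
```

```bash
python3 disc.py; python3 -c "
from st import *
print(s['opening'],need(post(1.66)))"
```

```text
reader xy [-50.7 -73.8] z 70.5 relyaw 3.23 F [-0.2  0.   1. ] j [-0.23  0.59  1.85 -0.    0.7  -2.1 ] t 15.275
top blue [240.8 161.7] [229 150  25  25 496] [70.8  0.5]
side blue [214.4 216.5] [203 210  24  14 270] [67.1  3.1]
0.21264474674748668 [-0.13095512 -0.35282892]
```

move_arm(
  moves=[-0.005,0.068,0,0.0955,-0.005,0.068,0,0.0955,-0.005,0.068,0,0.0955,-0.005,0.068,0,0.0955,-0.005,0.068,0,0.0955,-0.005,0.068,0,0.0955,-0.005,0.068,0,0.0955,-0.005,0.068,0,0.0955,-0.005,0.068,0,0.0955,0,0,0,0],
)

```text
t: 16.62
eef_pos: [589.8, 18.0, 69.8]
tcp_rot: [3.141, 0.0, 2.093]
ft_force: [-0.1, -0.3, 0.1]
opening: 0.214
grip_force: 0.0
```

```bash
python3 disc.py; python3 -c "
from st import *
print(need(post(.0)),(yaw-(Y+np.pi/2))/(np.pi/2))"
```

```text
reader xy [-3.6 -2.4] z 69.8 relyaw 1.881 F [-0.2 -0.3  0.1] j [-0.08  0.62  1.78 -0.    0.74 -0.6 ] t 16.625
side blue [214.4 216.6] [203 210  24  14 272] [67.1  3.3]
[-4.06969573 20.91554839] 0.1988263978488674
```

move_arm(
  moves=[-0.006,0.054,0,0.076,-0.004,0.045,0,0.066,-0.003,0.03,0,0.045,0,0.01,0,0.01,0,0,0,0],
)

```text
t: 17.35
eef_pos: [609.0, 24.3, 69.7]
tcp_rot: [-3.141, -0.0, 1.784]
ft_force: [-0.7, 0.6, 0.2]
opening: 0.212
grip_force: 0.7
```

```bash
python3 disc.py; python3 -c "
from st import *
print(need(post(.0)),(yaw-(Y+np.pi/2))/(np.pi/2))"
```

```text
reader xy [16.5 -0.3] z 69.7 relyaw 1.572 F [-0.6  0.7  0.2] j [-0.07  0.64  1.73 -0.    0.77 -0.28] t 17.35
side blue [214.4 216.5] [203 210  24  14 270] [67.1  3.1]
[0.27243118 0.49001415] 0.0005717325667866159
```

Now press gently towards reader +x.

move_arm(
  moves=[0,0.01,0,0,0,0.01,0,0,0,0.007,0,0,0,0,0,0],
)

```text
t: 17.95
eef_pos: [611.1, 24.9, 69.5]
tcp_rot: [-3.136, -0.001, 1.783]
ft_force: [-12.3, -2.5, 6.5]
opening: 0.209
grip_force: 6.4
```

```bash
python3 disc.py
```

```text
reader xy [18.7 -0.1] z 69.5 relyaw 1.571 F [-12.6   0.2   6.5] j [-0.07  0.65  1.72 -0.    0.78 -0.28] t 17.95
side blue [214.4 216.5] [202 210  25  14 274] [67.1  3.1]
```

move_arm(
  moves=[0,0.003,0,0,0,0,0,0,0,0,0,0],
)

```text
t: 18.42
eef_pos: [611.1, 24.9, 69.5]
tcp_rot: [-3.135, -0.001, 1.783]
ft_force: [-14.3, -2.7, 7.3]
opening: 0.213
grip_force: 7.4
```

```bash
python3 disc.py; python3 -c "
from st import *
print(need((17,0)),need((80,118)))
im=viewer.read_camera('side')[:,:,::-1]; cv2.imwrite('pics/s6.png',cv2.resize(im[150:270,150:310],(800,600),interpolation=cv2.INTER_CUBIC))"
```

```text
reader xy [18.7 -0.1] z 69.5 relyaw 1.571 F [-14.5   0.4   7.3] j [-0.07  0.65  1.72 -0.    0.78 -0.28] t 18.425
side blue [214.5 216.5] [203 210  24  14 273] [67.   3.1]
[ 0.12640549 -1.74232503] [118.12246013  61.26506415]
```

View pics/s6.png

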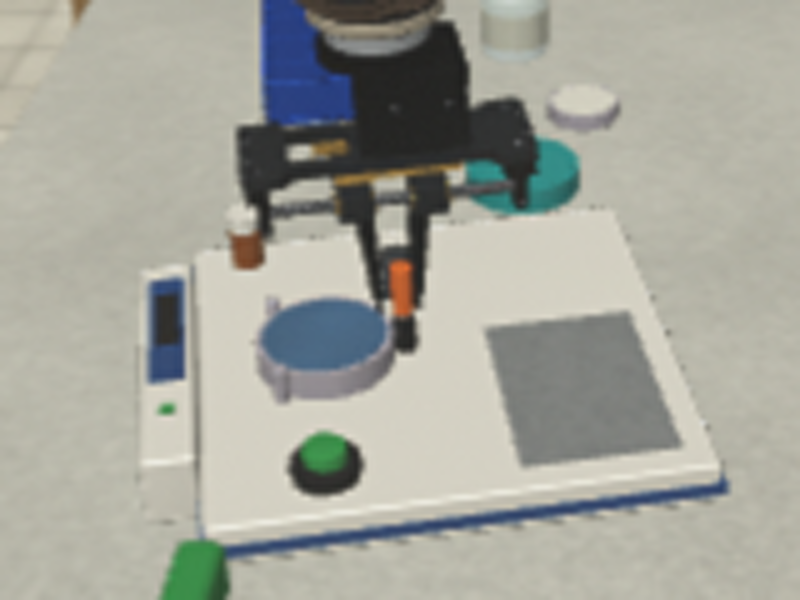

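The roller is pressed on the disc (crop (325,345), post (400,288)) with 14 N. I release, raise and go over the button.

move_arm(
  moves=[0,-0.015,0,0,0,-0.014,0,0,0,0,0,0],
  claw=40,
)

```text
t: 18.95
eef_pos: [609.8, 24.3, 69.8]
tcp_rot: [3.141, 0.0, 1.782]
ft_force: [-0.4, -1.3, 0.3]
opening: 0.411
grip_force: 0.0
```

move_arm(
  moves=[0,0,-0.2,0,0,0,-0.25,0,0.26,0.14,0,0,0.26,0.14,0,0,0.267,0.14,0,0,0,0,0,0,0,0,0,0,0,0,0,0],
  claw=40,
)

```text
t: 19.95
eef_pos: [646.3, 152.0, 137.2]
tcp_rot: [-3.141, 0.0, 1.781]
ft_force: [-0.1, -0.6, 0.1]
opening: 0.421
grip_force: 0.0
```

move_arm(
  moves=[0,0,0,0,0,0,0,0,0,0,0,0,0,0,0,0],
  claw=0,
)

```text
t: 20.45
eef_pos: [646.3, 153.0, 137.2]
tcp_rot: [3.142, 0.0, 1.782]
ft_force: [-0.9, -0.6, 0.2]
opening: 0.056
grip_force: 0.0
```

```bash
python3 disc.py; python3 -c "
from st import *
print(s['opening'],need((80,118)))
for n in('top','side'):
  im=viewer.read_camera(n)[:,:,::-1]
  b,_=blobs(im,(3,120,90),(18,255,255),4)
  for c,q in b:
    r=((ray(n,[c],94 if n=='top' else 79)[0]-c0)@R)
    if abs(r).max()<150: print(n,'or',c,r.round(1))"
```

```text
reader xy [ 80.1 117.6] z 137.2 relyaw 1.57 F [-1.  -0.4  0.2] j [ 0.13  0.62  1.53 -0.    0.98 -0.08] t 20.45
top blue [240.9 161.6] [229 150  25  25 499] [71.  0.]
side blue [214.8 216.9] [203 210  24  14 249] [66.1  5.4]
0.014007982954261216 [ 0.31364754 -0.07789176]
top or [244.42105263 176.42105263] [15.9  0.1]
side or [199.         200.11538462] [111.4 -60.6]
side or [229.72093023 206.88372093] [15.4  0.7]
```

move_arm(
  moves=[0,0,0.25,0,0,0,0.2,0,0,0,0.07,0,0,0,0,0],
)

```text
t: 21.15
eef_pos: [646.4, 153.0, 59.1]
tcp_rot: [-3.141, 0.0, 1.782]
ft_force: [0.7, 0.7, -0.3]
opening: 0.004
grip_force: 0.0
```

move_arm(
  moves=[0,0,0.02,0,0,0,0.02,0,0,0,0,0],
)

```text
t: 21.52
eef_pos: [646.4, 153.0, 53.5]
tcp_rot: [3.141, 0.0, 1.782]
ft_force: [-0.1, 0.7, 0.7]
opening: 0.005
grip_force: 0.0
```

move_arm(
  moves=[0,0,0.013,0,0,0,0.013,0,0,0,0,0],
)

```text
t: 21.9
eef_pos: [646.5, 153.0, 49.5]
tcp_rot: [3.141, 0.0, 1.782]
ft_force: [0.2, 1.5, 2.4]
opening: 0.004
grip_force: 1.5
```

Contact. Now the rest of the stroke.

move_arm(
  moves=[0,0,0.013,0,0,0,0.013,0,0,0,0,0],
)

```text
t: 22.28
eef_pos: [646.6, 153.1, 46.2]
tcp_rot: [3.141, 0.0, 1.782]
ft_force: [-1.4, -0.3, 10.9]
opening: 0.004
grip_force: 5.4
```

move_arm(
  moves=[0,0,0.007,0,0,0,0,0,0,0,0,0],
)

```text
t: 22.65
eef_pos: [646.6, 153.1, 46.1]
tcp_rot: [3.14, 0.0, 1.782]
ft_force: [-4.2, -0.6, 17.3]
opening: 0.004
grip_force: 9.3
```

Bottomed out. I raise clear and check.

move_arm(
  moves=[0,0,-0.1,0,0,0,-0.3,0,0,0,-0.3,0,0,0,-0.2,0,0,0,0,0,0,0,0,0,0,0,0,0],
)

```text
t: 23.52
eef_pos: [645.8, 152.9, 177.9]
tcp_rot: [-3.139, -0.0, 1.782]
ft_force: [-0.2, 0.2, -0.1]
opening: 0.008
grip_force: 0.0
```

```bash
python3 disc.py; python3 -c "
from st import *
for n in('top','side'):
  im=viewer.read_camera(n)[:,:,::-1]
  b,_=blobs(im,(3,120,90),(18,255,255),4)
  for c,q in b:
    r=((ray(n,[c],94 if n=='top' else 79)[0]-c0)@R)
    if abs(r).max()<150: print(n,'or',c,r.round(1))
  b,_=blobs(im,(50,100,60),(75,255,255))
  print([(c.round(1),q[4]) for c,q in b])
cv2.imwrite('pics/s7.png',cv2.resize(im,(800,600),interpolation=cv2.INTER_CUBIC))"
```

```text
reader xy [ 79.6 117.7] z 177.9 relyaw 1.57 F [-0.2  0.2 -0.1] j [ 0.13  0.58  1.5  -0.    1.07 -0.08] t 23.525
top blue [240.9 161.6] [229 150  25  25 497] [71.  -0.1]
side blue [214.4 216.5] [203 210  24  14 270] [67.1  3.1]
top or [244.42105263 176.42105263] [15.9  0.1]
[(array([ 96.8, 158.1]), np.int32(231))]
side or [199.10714286 199.89285714] [111. -62.]
side or [229.66666667 206.80952381] [15.5  0.3]
[(array([214.3, 240.2]), np.int32(55)), (array([188.6, 307.1]), np.int32(1470))]
```

View pics/s7.png

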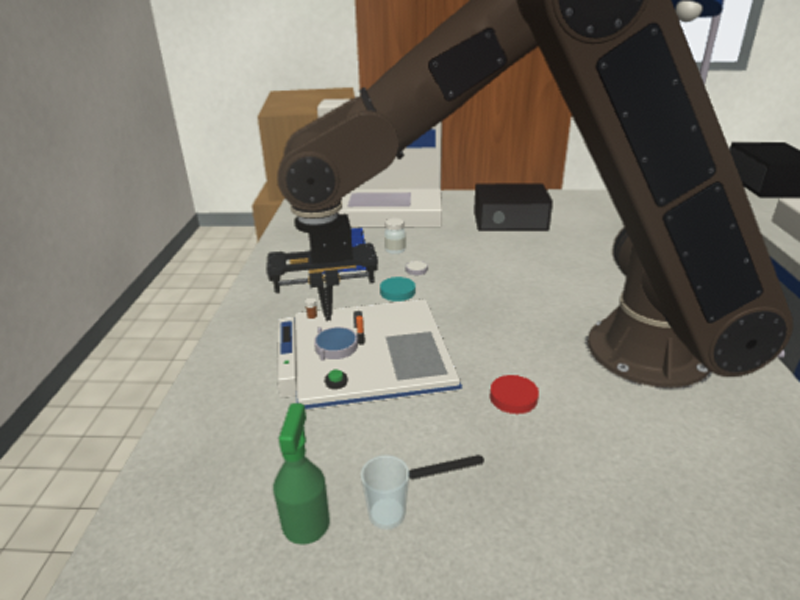

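The picture shows the disc home at (336,343), the post shut against it at (360,326) and the button back up at (336,377). The bystanders are where they were, and the robot is clear, so I hand in.

```bash
python3 -c "
from cell import order
print(order.job_done())"
```

```text
the job is handed in; nothing more can be done
None
```

I handed in the job at about 24 s of the 72 s allowed: the cameras show the disc home against both pins, the arm shut on it after a 14 N press, the button pressed and back up, and nothing else moved, but no verdict was returned.

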